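# Refit the dust-box cover of the edge-finishing machine

## Task

The dust box of the edge-finishing machine has been emptied: put its cover back. Take the cover by its handle, slip its two keyholes over the headed studs on the sloping front, press it gently onto the rubber seal and slide it down the slope until it is fully home and locked behind the stud heads, then let go. Never press or push it with more than about 30 N, and leave the other things on the bench where they are.

Things in the scene. Friction and masses are not known exactly. Their poses are not given: they have to be found in the camera images.
- cover_grip (a point): Centre of the grip bar of the cover's black bow handle, 43 above the underside of the plate, over its middle. The bar runs 90 along x, is 12 wide (y) and 14 high, 31 clear above the plate, on two posts at x = +-37. z points out of the handle side; +x to the plate's upper edge (narrow ends of its keyholes).
- cover: The loose cover, lying flat, handle up: aluminium plate 140 (x) by 200 (y) by 5, about 0.42 kg. Origin: middle of its underside, axes as cover_grip. Two keyholes at y = +-80: round entry hole 24 across centred at x = -11, tapering from x = -5 to +4 into a slot 11 wide with a flat end at x = +15. It bends if pressed on the machine with over 40 N.
- hatch (a point): Middle of the hatch, on the painted surface of the machine's front, which slopes 25 degrees. x up the slope, y across, z square out of it. With axes parallel, the stud heads pass through the entry holes when cover_grip is at x = +22, y = 0 in this frame; fully home (stems at the slot ends) it is at x = 0, y = 0 and z = 57 to 64.
- panel: The sloping front, 215 (x) by 300 (y), frame as hatch. On it, centred, a black steel frame 200 by 250 on shims: its flat land lies 11.5 to 18.5 above the paint (along z), differing each time and not measured: feel for it. A rubber seal round the opening (96 by 124) stands 6 above the land.
- stud_left (a point): On the paint under the stud at y = +80, x = +11 of hatch; axes as hatch. Steel stud fixed on the frame: stem 8 across, round head 18 across, 4 thick; head's underside 7.5 above the land. The plate slides under the heads only with the seal squeezed 3.5 to 6 mm; let go, the seal lifts it 1 to 2 mm against the heads and clamps it.
- stud_right (a point): The same for the equal stud at y = -80. The seal acts as a spring along z: about 2 N at first touch and 2 N more per mm, so 9 N lets the plate under the heads and about 14 N brings it onto the hard land. Rubbing resists the slide with 3 to 12 N; at the end the stems stop it hard.
- machine: The fixed grey machine, 320 deep, 300 wide, 205 high, with motor, grooved wooden burnishing wheel and sanding drum on its rear deck (160 high). Origin on the bench straight below hatch, which is 105 up; x points away from the sloping front, which faces the robot's side.
- awl: Bystander: awl lying down, 150 long, wooden handle; origin midway along on its underside.
- tape: Bystander: roll of tape lying flat, 84 across, 24 high; origin under its centre.
- wax_tin: Bystander: low round tin, 60 across, 32 high; origin under its centre.
- spool: Bystander: standing thread spool, 48 across, 58 high; origin under its centre.
- mallet: Bystander: round mallet lying down, head 68 across and 100 long, handle 245 long; origin under the head.
- glue_tin: Bystander: open paint tin with a brush leaning in it, 84 across, 85 high, brush to 165; origin under its centre.
- wax: Bystander: round cake of beeswax, 60 across, 22 high; origin under its centre.

How it is judged:
On the way:
1. the stud heads have come through the entry holes and the cover is pressed down on the seal (x of cover_grip in the frame of hatch between 0.012 and 0.032 m and y of cover_grip in the frame of hatch between -0.006 and 0.006 m and z of cover_grip in the frame of hatch below 0.065 m), for 0.05 s.
At the end, for the whole second after the job is handed in: The cover lies flat on its seal behind both stud heads, slid down to within 3 mm of the stop, square within 0.05 rad, at rest and released (x of cover_grip in the frame of hatch between -0.003 and 0.003 m and y of cover_grip in the frame of hatch between -0.004 and 0.004 m and z of cover_grip in the frame of hatch between 0.054 and 0.065 m and angle between the z axis of cover_grip and the z axis of hatch, either way round below 0.05 rad and linear speed of cover below 0.01 m/s); the robot touches nothing.
It fails at once if the cover is forced against the machine with more than 40 N (contact force between cover and machine above 40 N).
It fails at once if a bystander is shifted by more than 30 mm (distance of any of awl, tape, wax_tin, spool, mallet, glue_tin, wax from where it was at the start of the episode above 0.03 m).
It also fails if it takes over 72 s, if anything falls off the work surface, if the arm or the gripper's body presses on something with over 40 N, if the wrist force passes 120 N, or if a joint passes its speed limit or range.

## Robot

A 6-joint arm with a two-finger parallel gripper is mounted at the origin on the work surface. World frame = base frame: x ahead of the robot, y to its left, z up, the work surface at z = 0. Lengths are in m, angles in rad, forces in N, time in s.
With the tool pointing down it reaches from about 0.35 to 0.775 m from the base axis. Payload 7.3 kg.
Tool frame: the origin (TCP) lies at the very end of the fingers, on their centre line; the grasp point (between the pads) lies 19 mm behind it; x points along the fingers, y is the direction in which the jaws open and shut, and the axes are right-handed (so a half turn about x gives the same grasp; the last joint's range is limited). The gripper opens to 92 mm and grips with 3 to 60 N. Pads are 19 mm wide; open, the fingers measure 130 mm over their backs; the gripper's body (75 mm by 190 mm) begins 47 mm behind the grasp point.
Start: joints at [-1.248, 0.342, 1.524, -0, 1.275, -0.146], TCP at [0.237, -0.468, 0.227] pointing down, gripper open.
Joint ranges: [-2.53, 2.53], [-0.77, 2.02], [0.04, 2.7], [-1, 4.14], [0.28, 2.66], [-3.11, 3.11]. Speed limits (rad/s): [2.57, 2.57, 3.14, 3.14, 3.14, 3.14].

## Interface

Orientations are given as [roll, pitch, yaw] about the fixed x, y, z axes, in that order (R = Rz(yaw) Ry(pitch) Rx(roll)).
In Python, from cell import observe, vision, job gives the robot as it stands.
- The arm moves only by the tool send_rows, never from a script. Its argument "motion" is a list of rows, each an object with "hand": the opening, from -1 (shut) to 1 (fully open), so that 0 is half open; "slide": the shift along the tool's x, y, z in mm, a list of three; "spin": the turn about the tool's x in rad. In form: [{"hand": hand, "slide": [tx, ty, tz], "spin": spin}, ...]. A call has 1 to 8 rows; each row shifts and turns the pose as measured when the row begins, along the tool's axes as they then stand; what a row does not reach is not made up. A row lasts 1/10 s, in which the tool goes at most 50 mm and 8.59 degrees, less where a joint would pass 70% of its speed; a pose out of reach is approached as far as the arm can. A call with a gripper value outside its range is refused whole. The fingers move at their own pace and stop on an object; "grip_force" is the grip in N (left out, the last holds). Time passes only in rows, so rows that do not move let the fingers close. It gives the time, the measured TCP pose, the force and the opening at its end, in the units of the state.
- observe(): the state, without advancing time (a new reading comes with each control period).
- vision.read_camera(name): name is "scene" or "top" or "wrist"; returns a dict with "pixels" (384x512x3 uint8, blue, green, red), "range_z" (384x512 float32, m along the optical axis (not along the pixel's ray), 0 where there is no reading), "fx", "fy", "cx", "cy" (pixels), "world_from_camera" (4x4, takes a point from camera to world coordinates); the wrist camera has in their place "T_tool_cam" (4x4, takes a point from camera to tool coordinates, whose origin is the TCP and whose axes are the tool frame's). Camera axes: x right, y down, z forward; pixel columns grow to the right and rows downward; lengths in m; the calibration is good to about 2 mm. A picture is of the moment at which its call begins: read the wrist's pose just before it.
- job.hand_in(): hands the job in, once; it reports no verdict.
Trained networks look in a picture, given as the dict that the camera call returned (one of the last four; its "shot" number tells which), for a name from the list of things; names that differ only in an ending like _2 or _b are one class to them, and where a whole thing is asked for, a point or a joint stands for the part that bears it (a point fixed in the world has none). Each returns a list of dicts, best first, with "conf" (0 to 1); they miss things now and then, are a little off and sometimes report something else, mostly with a low value. They report only what shows in the picture. A call takes as long as a camera call.
- vision.search_frame(picture, thing): "uv" ([column, row] in pixels, amid what is visible of it).
- vision.cut_out(picture, thing): "mask" (384x512 bool, what is visible of it) and "uv" ([column, row] in pixels, amid what is visible of it).
The state is a dict: "time": time; "qpos": joint angles; "qvel": joint speeds; "joint_efforts": joint torques, N m; "tool_pos": TCP position; "tool_rot": TCP orientation; "contact_force": force on the tool from outside, world axes, zero at the start; "torque": the same for the moment, N m; "opening": finger opening in m.
Only numpy, scipy, OpenCV 4.12 (cv2) and the standard library are available. Lean on these libraries where they do the work, as an engineer would, in place of code of your own. Each camera call takes 0.05 s, during which the arm holds its last target.

## Working session

There is one attempt and no reset: what is moved stays moved. The work goes in short steps, Python scripts to look and compute and a tool call to move; the robot and the scene stay as the last step left them, time stands still between calls to the robot, and variables do not carry over. Pictures are saved under pics/ and viewed, and the job is handed in when it is done.

Besides the shell and the picture viewer there is one more tool, called after "Emit:" by a JSON object that holds its "method" and its "body", one argument or row to a line. send_rows: Moves the arm, as the interface text tells. Its arguments: {"type":"object","properties":{"motion":{"type":"array","items":{"type":"object","properties":{"hand":{"type":"number"},"slide":{"type":"array","items":{"type":"number"}},"spin":{"type":"number"}}}},"grip_force":{"type":"number"}},"required":["motion"]}

```bash
mkdir -p pics; ls
cat > h.py <<'E'
import numpy as np, cv2
from cell import observe, vision, job
from scipy.spatial.transform import Rotation as Ro
def Rt(s): return Ro.from_euler('xyz',s['tool_rot']).as_matrix()
def Twc(p,s):
    if 'world_from_camera' in p: return np.array(p['world_from_camera'])
    T=np.eye(4);T[:3,:3]=Rt(s);T[:3,3]=s['tool_pos'];return T@np.array(p['T_tool_cam'])
def shot(n):
    s=observe();p=vision.read_camera(n);return p,s,Twc(p,s)
def cloud(p,T):
    z=p['range_z'];v,u=np.mgrid[:384,:512]
    P=np.stack([(u-p['cx'])/p['fx']*z,(v-p['cy'])/p['fy']*z,z],-1)
    W=P@T[:3,:3].T+T[:3,3];W[z==0]=np.nan;return W
def save(p,name): cv2.imwrite('pics/'+name,p['pixels'])
E
python3 - <<'E'
from h import *
s=observe();print(s)
for n in ['scene','top']:
    p,s,T=shot(n);save(p,n+'0.png');W=cloud(p,T);np.savez(n+'0.npz',W=W,T=T,K=[p['fx'],p['fy'],p['cx'],p['cy']],px=p['pixels'])
    for t in ['cover','cover_grip','panel','hatch','stud_left','stud_right','machine','awl','tape','mallet','glue_tin','wax','spool','wax_tin']:
        r=vision.cut_out(p,t)
        for d in r[:2]:
            m=d['mask'];print(n,t,round(d['conf'],2),np.round(d['uv']),m.sum(),np.round(np.nanmedian(W[m],0),3))
E
```

```text
pics
{'time': 0.0, 'qpos': array([-1.24801396e+00,  3.42677136e-01,  1.52502267e+00,  2.42226789e-06,
        1.27540984e+00, -1.46005794e-01]), 'qvel': array([ 1.25006959e-03,  3.92540029e-04,  2.61212924e-03, -4.33272407e-04,
        2.69988437e-05,  1.90606676e-03]), 'joint_efforts': array([ 1.82439664e-03, -4.31234944e+01, -2.44215310e+01,  7.18552410e-02,
        5.58847818e-02, -1.23824066e-04]), 'tool_pos': array([ 0.23708304, -0.4679555 ,  0.22606666]), 'tool_rot': array([-1.71832902,  1.56927934,  1.89205109]), 'contact_force': array([0.16755845, 0.58226404, 0.06398874]), 'torque': array([-0.03027555,  0.01999326,  0.00322203]), 'opening': 0.09203142770434342}
scene cover 0.67 [268. 279.] 2901 [0.6   0.252 0.005]
scene cover 0.29 [257. 137.] 226 [ 0.366 -0.219  0.031]
scene cover_grip 0.91 [266. 280.] 2855 [0.599 0.251 0.005]
scene panel 0.78 [213. 138.] 3985 [ 0.539 -0.22   0.112]
scene hatch 0.79 [215. 135.] 4050 [ 0.539 -0.221  0.111]
scene stud_left 0.78 [213. 134.] 3916 [ 0.54  -0.22   0.112]
scene stud_right 0.65 [288. 189.] 274 [0.391 0.023 0.021]
scene stud_right 0.6
[... 871 characters left out ...]
tud_left 0.8 [336. 183.] 5830 [ 0.541 -0.262  0.114]
top stud_right 0.76 [342. 183.] 5776 [ 0.542 -0.262  0.115]
top machine 0.76 [337. 160.] 9871 [ 0.6   -0.244  0.143]
top machine 0.15 [341. 184.] 5828 [ 0.541 -0.263  0.114]
top awl 0.5 [226. 148.] 176 [0.679 0.12  0.021]
top tape 0.82 [143. 200.] 263 [0.501 0.361 0.022]
top tape 0.35 [340. 187.] 5910 [ 0.542 -0.263  0.114]
top mallet 0.74 [ 96. 196.] 1181 [0.485 0.529 0.048]
top mallet 0.64 [145. 189.] 343 [0.509 0.361 0.021]
top glue_tin 0.74 [421. 201.] 783 [ 0.491 -0.533  0.084]
top glue_tin 0.53 [189. 173.] 2345 [0.597 0.245 0.005]
top wax 0.57 [250. 233.] 245 [0.386 0.017 0.021]
top wax_tin 0.76 [324. 240.] 250 [ 0.362 -0.226  0.031]
```

View pics/scene0.png

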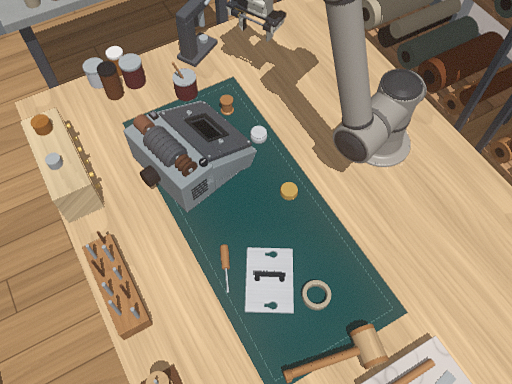

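View pics/top0.png

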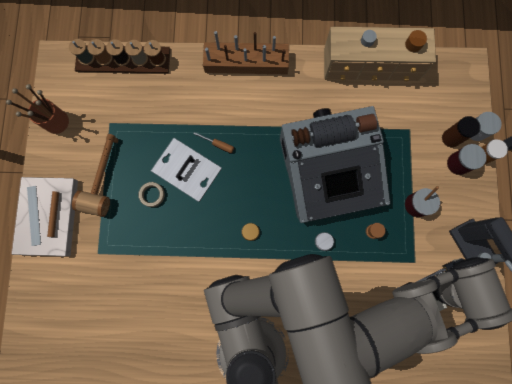

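Run:
```python
import numpy as np,cv2
a=np.load('top0.npz');px=a['px']
c1=cv2.resize(px[130:210,145:225],(400,400),interpolation=cv2.INTER_CUBIC)
c2=cv2.resize(px[100:228,275:395],(375,400),interpolation=cv2.INTER_CUBIC)
cv2.imwrite('pics/crop0.png',np.hstack([c1,c2]))
W=a['W'];print(a['K'],np.round(a['T'],3))
# plane fit panel land: region
m=np.zeros((384,512),bool);m[150:215,300:385]=1
P=W[m];P=P[np.isfinite(P).all(1)]
best=None;rng=np.random.default_rng(0)
for i in range(500):
    q=P[rng.choice(len(P),3,False)];n=np.cross(q[1]-q[0],q[2]-q[0])
    if np.linalg.norm(n)<1e-6: continue
    n/=np.linalg.norm(n);d=abs((P-q[0])@n)<.002
    if best is None or d.sum()>best.sum():best=d
Q=P[best];c=Q.mean(0);n=np.linalg.svd(Q-c)[2][2];n*=np.sign(n[2])
print(len(P),best.sum(),c,n,'tilt',np.degrees(np.arccos(n[2])),'yaw',np.degrees(np.arctan2(n[1],n[0])))
```

```text
[433.42074478 433.42074478 251.36770323 183.49802877] [[ 0.028 -0.983  0.181  0.284]
 [-0.999 -0.025  0.023 -0.016]
 [-0.018 -0.181 -0.983  1.465]
 [ 0.     0.     0.     1.   ]]
5503 1833 [ 0.54377338 -0.26865998  0.12217448] [-0.41487536 -0.08917846  0.90549745] tilt 25.10963489744943 yaw -167.86872588358986
```

View pics/crop0.png

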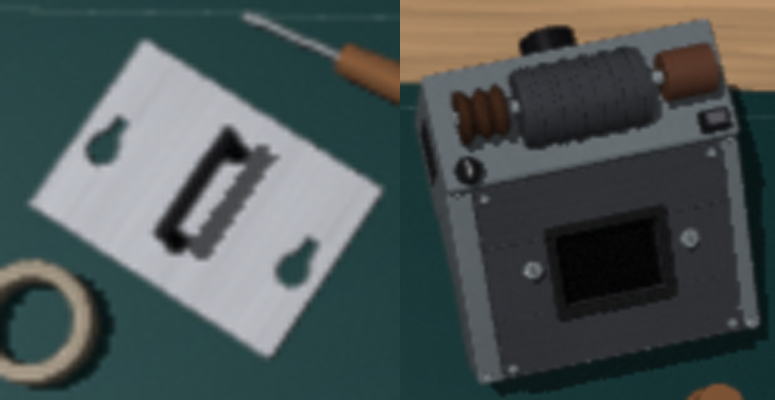

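```bash
cat >> h.py <<'E'
def to(target,ydir=None,s=None):
    s=s or observe();R=Rt(s);d=R.T@(np.array(target)-s['tool_pos'])*1000
    out='slide %s'%np.round(d,1)
    if ydir is not None:
        v=R.T@np.array([np.cos(ydir),np.sin(ydir),0]);a=np.arctan2(v[2],v[1]);a=(a+np.pi/2)%np.pi-np.pi/2
        out+=' spin %.3f'%a
    print('pos',np.round(s['tool_pos'],4),'t',round(s['time'],2),'F',np.round(s['contact_force'],1),'open',round(s['opening'],4),out)
E
python3 - <<'E'
from h import *
s=observe();print(s['time']);print(np.round(Rt(s),3));p=vision.read_camera('wrist');print(np.round(p['T_tool_cam'],3),p['fx'],p['cx'],p['cy'])
a=np.load('top0.npz');W=a['W']
for uv in [(165,157),(203,183)]: print(W[uv[1],uv[0]])
# cover plate rectangle from top
m=(abs(W[...,2]-.005)<.006)&(a['px'].min(-1)>140)
n,l,st,c=cv2.connectedComponentsWithStats(m.astype(np.uint8));k=l[187,175] or 1+np.argmax(st[1:,4]);P=W[l==k][:,:2]
r=cv2.minAreaRect((P*1000).astype(np.float32));print(st[k],r,cv2.boxPoints(r))
print(np.nanmax(W[100:230,275:395,2]))
to([.54,-.262,.36],np.radians(102))
E
```

```text
1.5
[[ 0.     0.452 -0.892]
 [-0.    -0.892 -0.452]
 [-1.     0.     0.   ]]
[[ 0.    -0.269  0.963 -0.157]
 [ 1.     0.    -0.     0.001]
 [-0.     0.963  0.269 -0.073]
 [ 0.     0.     0.     1.   ]] 325.7920497736841 252.50588041441412 192.84560238231546
[ 6.39274792e-01  3.22199363e-01 -3.25840847e-04]
[0.55016973 0.18462555 0.0008959 ]
[ 151  139   70   62 1672] ((597.9189453125, 246.74615478515625), (199.7244110107422, 138.84555053710938), 58.87506866455078) [[486.87076 197.14493]
 [605.7284  125.37485]
 [708.96716 296.34738]
 [590.1095  368.11746]]
0.21071177560848375
pos [ 0.2372 -0.4684  0.2267] t 1.55 F [ 0.  -0.4  0.3] open 0.0921 slide [-133.3  -47.3 -363.3] spin 0.259
```

Emit:
{"method": "send_rows", "body": {
  "motion": [
    {"hand": 1,"slide": [-45,0,0],"spin": 0},
    {"hand": 1,"slide": [-45,0,0],"spin": 0},
    {"hand": 1,"slide": [-43,0,0],"spin": 0},
    {"hand": 1,"slide": [0,-6,-45],"spin": 0},
    {"hand": 1,"slide": [0,-6,-45],"spin": 0},
    {"hand": 1,"slide": [0,-6,-45],"spin": 0},
    {"hand": 1,"slide": [0,-6,-45],"spin": 0},
    {"hand": 1,"slide": [0,-6,-45],"spin": 0}
  ]
}}

```text
time: 2.35
tool_pos: [0.4263, -0.34, 0.3652]
tool_rot: [2.395, 1.57, -0.29]
contact_force: [1.0, -0.8, -0.4]
opening: 0.0914
```

```bash
python3 -c "
from h import *
to([.52,-.262,.36],np.radians(102))"
```

```text
pos [ 0.4263 -0.34    0.3652] t 2.35 F [ 1.  -0.8 -0.4] open 0.0914 slide [   5.3  -28.7 -118.5] spin 0.247
```

Emit:
{"method": "send_rows", "body": {
  "motion": [
    {"hand": 1,"slide": [3,-10,-40],"spin": 0},
    {"hand": 1,"slide": [3,-10,-40],"spin": 0},
    {"hand": 1,"slide": [0,-9,-38],"spin": 0},
    {"hand": 1,"slide": [0,0,0],"spin": 0.13},
    {"hand": 1,"slide": [0,0,0],"spin": 0.117},
    {"hand": 1,"slide": [0,0,0],"spin": 0},
    {"hand": 1,"slide": [0,0,0],"spin": 0}
  ]
}}

```text
time: 3.05
tool_pos: [0.5279, -0.2523, 0.3576]
tool_rot: [-2.053, 1.569, 1.303]
contact_force: [-0.5, 0.1, -0.9]
opening: 0.092
```

Run:
```python
from h import *
to([.52,-.262,.36],np.radians(102))
p,s,T=shot('wrist');W=cloud(p,T);save(p,'w1.png');np.savez('w1.npz',W=W,T=T,K=[p['fx'],p['fy'],p['cx'],p['cy']],px=p['pixels'])
print(np.round(T,3))
for t in ['stud_left','panel']:
  for d in vision.cut_out(p,t)[:3]: print(t,d['conf'],d['uv'],d['mask'].sum())
```

```text
pos [ 0.5279 -0.2523  0.3576] t 3.05 F [-0.5  0.1 -0.9] open 0.092 slide [-2.4  7.7  9.8] spin 0.005
[[ 0.213 -0.941 -0.263  0.6  ]
 [-0.977 -0.205 -0.056 -0.237]
 [-0.002  0.269 -0.963  0.515]
 [ 0.     0.     0.     1.   ]]
stud_left 0.76 [268.7, 140.3] 33638
panel 0.77 [264.8, 141.7] 33458
```

View pics/w1.png

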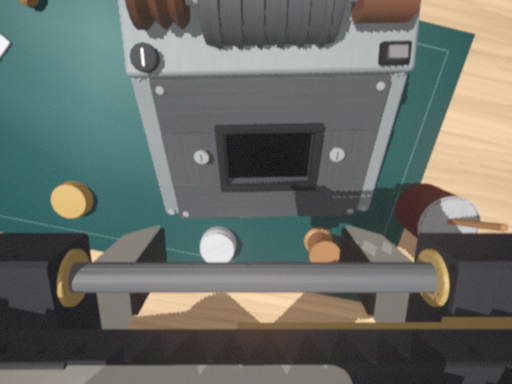

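```bash
cat > fitpanel.py <<'E'
from h import *
a=np.load('w1.npz');W=a['W'];px=a['px'];T=a['T'];fx,fy,cx,cy=a['K']
def plane(P,tol=.0012):
    rng=np.random.default_rng(0);best=None
    for i in range(400):
        q=P[rng.choice(len(P),3,False)];n=np.cross(q[1]-q[0],q[2]-q[0])
        if np.linalg.norm(n)<1e-6: continue
        n/=np.linalg.norm(n);d=abs((P-q[0])@n)<tol
        if best is None or d.sum()>best.sum():best=d
    Q=P[best];c=Q.mean(0);n=np.linalg.svd(Q-c)[2][2];return c,n*np.sign(n[2]),best.sum()
m=np.zeros((384,512),bool);m[85:205,170:380]=1;m[120:196,190:350]=0
P=W[m];P=P[np.isfinite(P).all(1)];c,n,k=plane(P)
print('land',c,n,k,len(P),'tilt',np.degrees(np.arccos(n[2])),'yaw',np.degrees(np.arctan2(-n[1],-n[0])))
def pp(x):
    x=x[np.isfinite(x).all(1)];return x
# stud blobs
g=cv2.cvtColor(px,cv2.COLOR_BGR2GRAY)
def ray(u,v,h):
    d=T[:3,:3]@np.array([(u-cx)/fx,(v-cy)/fy,1]);o=T[:3,3];t=((c+h*n-o)@n)/(d@n);return o+t*d
S=[]
for u,v in [(202,157),(337,155)]:
    roi=g[v-13:v+14,u-13:u+14];_,b=cv2.threshold(roi,0,255,cv2.THRESH_OTSU)
    nn,l,st,cen=cv2.connectedComponentsWithStats(b);k=1+np.argmax(st[1:,4]);print(st[k],cen[k]+[u-13,v-13])
    uv=cen[k]+[u-13,v-13];S.append(ray(*uv,.0115));
    H=((W[v-13:v+14,u-13:u+14][l==k]-c)@n);print('head h',np.nanmedian(H))
S=np.array(S);print('studs',S,'dist',np.linalg.norm(S[0]-S[1]))
yv=S[0]-S[1];print('yaw from studs',np.degrees(np.arctan2(yv[1],yv[0]))-90)
# frame edges on land: region of dark in plane
Wl=(W-c)@n
ml=(abs(Wl)<.0025)&(g<95)&(np.arange(384)[:,None]<215)
ml[:,:]=cv2.morphologyEx(ml.astype(np.uint8),cv2.MORPH_OPEN,np.ones((3,3)))
nn,l,st,cen=cv2.connectedComponentsWithStats(ml.astype(np.uint8));k=1+np.argmax(st[1:,4])
Q=W[l==k];u=np.array([-n[0]*n[2],-n[1]*n[2],n[0]**2+n[1]**2]);u/=np.linalg.norm(u);y=np.cross(n,u)
q=np.stack([(Q-c)@u,(Q-c)@y],1);r=cv2.minAreaRect((q*1000).astype(np.float32));print('frame rect',st[k],r)
fc=c+u*r[0][0]/1e3+y*r[0][1]/1e3;print('frame centre on land',fc)
print('stud mid in frame coords x,y',[(S.mean(0)-fc)@u,(S.mean(0)-fc)@y])
print('studs rel yaw in plane',np.degrees(np.arctan2(-yv@u,yv@y)))
E
python3 fitpanel.py
```

```text
land [ 0.57079401 -0.26695175  0.13416528] [-0.41186321 -0.09797043  0.90596385] 10961 13000 tilt 25.046588715027312 yaw 13.380353976472941
[  5   6  15  14 166] [200.72891566 156.68674699]
head h 0.01129587695070811
[  6   5  15  15 168] [336.54166667 154.23214286]
head h 0.01128870803507254
studs [[ 0.52588344 -0.19050541  0.13470886]
 [ 0.56267465 -0.34564991  0.13465739]] dist 0.15944720405095864
yaw from studs 13.340778096644115
frame rect [ 294  185   67   30 1579] ((-105.89958953857422, -75.06948852539062), (90.62117004394531, 55.50403594970703), 88.66687774658203)
frame centre on land [ 0.49482927 -0.36218567  0.08933215]
stud mid in frame coords x,y [np.float64(0.08251322754419171), np.float64(0.08011008935801202)]
studs rel yaw in plane -0.04368372828222669
```

```bash
python3 -c "
from h import *
to([.585,.245,.30],np.radians(58.9));print(observe()['qpos'])"
```

```text
pos [ 0.5277 -0.2527  0.3577] t 3.2 F [ 0.1 -0.4  0.2] open 0.0916 slide [  58.5 -474.4 -160.8] spin 0.755
[-5.78479890e-01  4.01635969e-01  1.08125535e+00  1.64234650e-03
  1.65891235e+00  7.80234856e-01]
```

Emit:
{"method": "send_rows", "body": {
  "motion": [
    {"hand": 1,"slide": [0,-46,-16],"spin": 0},
    {"hand": 1,"slide": [0,-46,-16],"spin": 0},
    {"hand": 1,"slide": [0,-46,-16],"spin": 0},
    {"hand": 1,"slide": [0,-46,-16],"spin": 0},
    {"hand": 1,"slide": [0,-46,-16],"spin": 0},
    {"hand": 1,"slide": [5,-46,-16],"spin": 0},
    {"hand": 1,"slide": [10,-46,-16],"spin": 0},
    {"hand": 1,"slide": [10,-46,-16],"spin": 0}
  ]
}}

```text
time: 4.0
tool_pos: [0.5766, 0.1346, 0.3344]
tool_rot: [2.878, 1.565, -0.059]
contact_force: [0.7, 0.1, 0.8]
opening: 0.0922
```

```bash
python3 -c "
from h import *
to([.585,.245,.30],np.radians(58.9));print(observe()['qpos'])"
```

```text
pos [0.5766 0.1346 0.3344] t 4.0 F [0.7 0.1 0.8] open 0.0922 slide [  34.4 -106.5  -30.4] spin 0.747
[ 1.00428451e-01  4.15521149e-01  1.12128215e+00 -9.68389973e-04
  1.59877267e+00  1.46697794e+00]
```

Emit:
{"method": "send_rows", "body": {
  "motion": [
    {"hand": 1,"slide": [10,-45,-14],"spin": 0},
    {"hand": 1,"slide": [12,-45,-14],"spin": 0},
    {"hand": 1,"slide": [12,-10,-2],"spin": 0.12},
    {"hand": 1,"slide": [0,0,0],"spin": 0.14},
    {"hand": 1,"slide": [0,0,0],"spin": 0.14},
    {"hand": 1,"slide": [0,0,0],"spin": 0.14},
    {"hand": 1,"slide": [0,0,0],"spin": 0.14},
    {"hand": 1,"slide": [0,0,0],"spin": 0.06}
  ]
}}

```text
time: 4.8
tool_pos: [0.5847, 0.2481, 0.2963]
tool_rot: [-2.532, 1.568, 0.061]
contact_force: [0.2, -0.6, -0.0]
opening: 0.0921
```

Emit:
{"method": "send_rows", "body": {
  "motion": [
    {"hand": 1,"slide": [0,0,0],"spin": 0}
  ]
}}

```text
time: 4.9
tool_pos: [0.5849, 0.2476, 0.2963]
tool_rot: [-2.53, 1.568, 0.063]
contact_force: [0.6, -0.1, -0.5]
opening: 0.0918
```

```bash
cat > fitcover.py <<'E'
from h import *
to([.6151,.2364,.024],np.radians(58.9));print(observe()['qpos'])
p,s,T=shot('wrist');W=cloud(p,T);save(p,'w2.png');np.savez('w2.npz',W=W,T=T,K=[p['fx'],p['fy'],p['cx'],p['cy']],px=p['pixels'])
px=p['pixels']
for k,b in [('plate',(abs(W[...,2]-.005)<.006)&(px.min(-1)>120)),('bar',(abs(W[...,2]-.049)<.006)&(px.max(-1)<90)&(np.hypot(W[...,0]-.598,W[...,1]-.247)<.07))]:
    n,l,st,c=cv2.connectedComponentsWithStats(b.astype(np.uint8));i=1+np.argmax(st[1:,4]);P=W[l==i][:,:2]
    print(k,st[i],cv2.minAreaRect((P*1000).astype(np.float32)),np.nanmedian(W[l==i][:,2]))
E
python3 fitcover.py
```

```text
pos [0.5849 0.2476 0.2963] t 4.9 F [ 0.6 -0.1 -0.5] open 0.0918 slide [272.4  -5.7 -31. ] spin -0.006
[ 2.80221794e-01  5.17169473e-01  1.05884407e+00 -6.41097683e-04
  1.56267072e+00  2.39980583e+00]
plate [  172    95   151   104 13723] ((597.5277709960938, 247.02474975585938), (204.58328247070312, 143.93408203125), 58.835121154785156) 0.0041960168996187375
bar [248 171   6  15  35] ((569.4407348632812, 260.4212646484375), (5.491188049316406, 18.372610092163086), 50.09825897216797) 0.0487327977276375
```

View pics/w2.png

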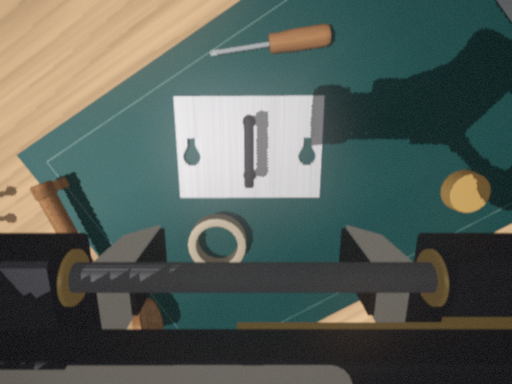

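Emit:
{"method": "send_rows", "body": {
  "motion": [
    {"hand": 1,"slide": [45,-3,-15],"spin": 0},
    {"hand": 1,"slide": [45,-3,-15],"spin": 0},
    {"hand": 1,"slide": [45,0,0],"spin": 0},
    {"hand": 0.3,"slide": [45,0,0],"spin": 0},
    {"hand": 0.3,"slide": [40,0,0],"spin": 0},
    {"hand": 0.3,"slide": [20,0,0],"spin": 0},
    {"hand": 0.3,"slide": [0,0,0],"spin": 0}
  ]
}}

```text
time: 5.65
tool_pos: [0.6193, 0.2356, 0.0518]
tool_rot: [-2.394, 1.559, 0.217]
contact_force: [0.1, 0.0, 0.2]
opening: 0.0642
```

```bash
python3 -c "
from h import *
to([.6148,.2366,.024],np.radians(58.9))"
```

```text
pos [0.6193 0.2356 0.0518] t 5.65 F [0.1 0.  0.2] open 0.0642 slide [27.8  1.6  4.6] spin 0.012
```

Emit:
{"method": "send_rows", "body": {
  "motion": [
    {"hand": 0.2,"slide": [15,1,4],"spin": 0.006},
    {"hand": 0.0,"slide": [12,0,0],"spin": 0},
    {"hand": 0,"slide": [0,0,0],"spin": 0}
  ]
}}

```text
time: 5.95
tool_pos: [0.6177, 0.2367, 0.0269]
tool_rot: [-2.386, 1.554, 0.222]
contact_force: [-0.1, 0.3, 0.0]
opening: 0.0468
```

```bash
python3 -c "
from h import *
to([.6148,.2366,.024],np.radians(58.9))"
```

```text
pos [0.6177 0.2367 0.0269] t 5.95 F [-0.1  0.3  0. ] open 0.0468 slide [2.8 1.6 2.5] spin 0.009
```

Emit:
{"method": "send_rows", "body": {
  "motion": [
    {"hand": 0,"slide": [3,1.5,3],"spin": 0},
    {"hand": -0.4,"slide": [0,0,0],"spin": 0},
    {"hand": -1,"slide": [0,0,0],"spin": 0},
    {"hand": -1,"slide": [0,0,0],"spin": 0},
    {"hand": -1,"slide": [0,0,0],"spin": 0},
    {"hand": -1,"slide": [0,0,0],"spin": 0},
    {"hand": -1,"slide": [0,0,0],"spin": 0},
    {"hand": -1,"slide": [0,0,0],"spin": 0}
  ],
  "grip_force": 10
}}

```text
time: 6.75
tool_pos: [0.617, 0.2374, 0.0286]
tool_rot: [-2.388, 1.547, 0.222]
contact_force: [0.4, -0.0, 0.4]
opening: 0.0119
```

```bash
python3 -c "
from h import *
to([.6148,.2366,.024],np.radians(58.9))"
```

```text
pos [0.617  0.2374 0.0286] t 6.75 F [ 0.4 -0.   0.4] open 0.0119 slide [4.5 1.9 1.6] spin 0.011
```

Emit:
{"method": "send_rows", "body": {
  "motion": [
    {"hand": -1,"slide": [-10,0,0],"spin": 0},
    {"hand": -1,"slide": [-10,0,0],"spin": 0},
    {"hand": -1,"slide": [-15,0,0],"spin": 0},
    {"hand": -1,"slide": [-20,0,0],"spin": 0},
    {"hand": -1,"slide": [-20,0,0],"spin": 0},
    {"hand": -1,"slide": [-20,0,0],"spin": 0},
    {"hand": -1,"slide": [-20,0,0],"spin": 0},
    {"hand": -1,"slide": [-20,0,0],"spin": 0}
  ],
  "grip_force": 8
}}

```text
time: 7.55
tool_pos: [0.6107, 0.2361, 0.1675]
tool_rot: [-2.402, 1.557, 0.208]
contact_force: [0.5, -0.2, -4.5]
opening: 0.0119
```

```bash
cat > look.py <<'E'
from h import *
import sys
s=observe();R=Rt(s);print('toolx',np.round(R[:,0],3),'tooly',np.round(R[:,1],3),s['torque'])
to(s['tool_pos'],None)
for n in sys.argv[2:]:
    p,s,T=shot(n);save(p,sys.argv[1]+n+'.png');np.savez(sys.argv[1]+n+'.npz',W=cloud(p,T),T=T,K=[p['fx'],p['fy'],p['cx'],p['cy']],px=p['pixels'])
E
python3 look.py l1 wrist scene
```

```text
toolx [ 0.013  0.003 -1.   ] tooly [-0.507 -0.862 -0.009] [ 0.04344755 -0.02167707  0.03402309]
pos [0.6107 0.2361 0.1675] t 7.55 F [ 0.5 -0.2 -4.5] open 0.0119 slide [0. 0. 0.]
```

View pics/l1wrist.png

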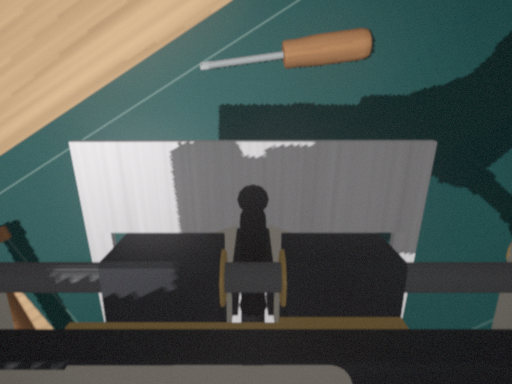

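View pics/l1scene.png

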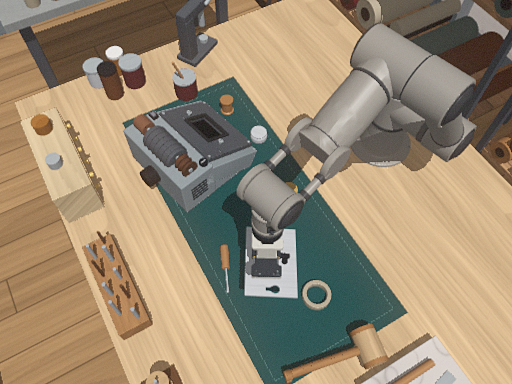

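Picked up; the plate is tilted in the wrist view. I measure its tilt.

```bash
cat > tilt.py <<'E'
from h import *
import sys
from numpy.linalg import norm
a=np.load(sys.argv[1]);W=a['W'];px=a['px']
s=observe();g=px.min(-1)
R=Rt(s);L=(W-s['tool_pos'])@R  # tool coords
m=(g>80)&(abs(L[...,1])<.11)&(L[...,2]<.1)&(L[...,2]>-.13)&(L[...,0]>-.02)&(L[...,0]<.08)&((px.max(-1).astype(int)-g)<25)
P=L[m];rng=np.random.default_rng(0);best=None
for i in range(400):
    q=P[rng.choice(len(P),3,False)];n=np.cross(q[1]-q[0],q[2]-q[0])
    if norm(n)<1e-7: continue
    n/=norm(n);d=abs((P-q[0])@n)<.0012
    if best is None or d.sum()>best.sum():best=d
Q=P[best];c=Q.mean(0);n=np.linalg.svd(Q-c)[2][2];n*=-np.sign(n[0])
nw=R@n;print(len(P),best.sum(),'normal tool',n,'world tilt',np.degrees(np.arccos(nw[2])),'azim(+180)',np.degrees(np.arctan2(-nw[1],-nw[0])))
# in-plane extents
xa=np.array([0,0,-1.]);xa-=n*(xa@n);xa/=norm(xa);ya=np.cross(n,xa)
q=np.stack([(Q-c)@xa,(Q-c)@ya],1)*1000
r=cv2.minAreaRect(q.astype(np.float32));print('rect',r)
# extents: upper edge & y sides
up=np.percentile(q[:,0],99.7);lo,hi=np.percentile(q[:,1],[.3,99.7]);print('x up edge',up,'min x',q[:,0].min(),'y',lo,hi)
# cover_grip = upper edge -70 along xa, mid y, +38 above top
cg=c+xa*(up-70)/1e3+ya*(lo+hi)/2e3+n*.038
print('cover_grip tool (mm)',np.round(cg*1000,1),'world',np.round(s['tool_pos']+R@cg,4))
xw=R@xa;print('cover x world',xw,'yaw',np.degrees(np.arctan2(xw[1],xw[0])))
E
python3 tilt.py l1wrist.npz
```

```text
bash:   922 Killed                     python3 tilt.py l1wrist.npz
```

```bash
sed -i 's/svd(Q-c)/svd(Q-c,full_matrices=False)/' tilt.py; python3 tilt.py l1wrist.npz
```

```text
32836 30327 normal tool [-0.99690356 -0.00534953  0.0784517 ] world tilt 5.389737569119004 azim(+180) -25.088050616570087
rect ((-33.65873336791992, 0.2159576416015625), (200.80975341796875, 122.86605834960938), 89.96492767333984)
x up edge 27.52820707514725 min x -95.08624076848898 y -99.4554591374809 99.82635929041005
cover_grip tool (mm) [-9.1  1.2 21.5] world [0.5933 0.2464 0.1789]
cover x world [ 0.85783208 -0.50535051  0.09351458] yaw -30.502419513214832
```

Emit:
{"method": "send_rows", "body": {
  "motion": [
    {"hand": -1,"slide": [30,0,0],"spin": 0},
    {"hand": -1,"slide": [30,0,0],"spin": 0},
    {"hand": -1,"slide": [10,0,0],"spin": 0}
  ]
}}

```text
time: 7.95
tool_pos: [0.6148, 0.2372, 0.1]
tool_rot: [-2.382, 1.545, 0.228]
contact_force: [-1.5, 0.5, -4.6]
opening: 0.012
```

Emit:
{"method": "send_rows", "body": {
  "motion": [
    {"hand": -1,"slide": [0,0,0],"spin": 0},
    {"hand": -1,"slide": [0,0,0],"spin": 0},
    {"hand": -1,"slide": [0,0,0],"spin": 0},
    {"hand": -1,"slide": [0,0,0],"spin": 0}
  ],
  "grip_force": 5
}}

```text
time: 8.35
tool_pos: [0.6143, 0.237, 0.0996]
tool_rot: [-2.386, 1.548, 0.224]
contact_force: [0.5, -0.5, -4.0]
opening: 0.0121
```

```bash
python3 look.py l2 wrist; python3 tilt.py l2wrist.npz
```

```text
toolx [ 0.023  0.005 -1.   ] tooly [-0.507 -0.862 -0.016] [ 0.01124356  0.05304793 -0.00295292]
pos [0.6143 0.237  0.0996] t 8.35 F [ 0.5 -0.5 -4. ] open 0.0121 slide [0. 0. 0.]
36771 33996 normal tool [-9.57522703e-01 -6.56806538e-05  2.88357883e-01] world tilt 17.768999480352477 azim(+180) -27.548185359292603
rect ((-40.48542785644531, 0.076385498046875), (141.03904724121094, 201.0032196044922), 0.020741669461131096)
x up edge 29.531868610732484 min x -111.00159972652499 y -99.48272465683218 99.62996073028624
cover_grip tool (mm) [-6.2 -0.1 19.2] world [0.5978 0.2468 0.1057]
cover x world [ 0.81861546 -0.486822    0.30475082] yaw -30.7395039159715
```

Emit:
{"method": "send_rows", "body": {
  "motion": [
    {"hand": -1,"slide": [0,0,0],"spin": 0},
    {"hand": -1,"slide": [0,0,0],"spin": 0},
    {"hand": -1,"slide": [0,0,0],"spin": 0}
  ],
  "grip_force": 3.8
}}

```text
time: 8.7
tool_pos: [0.6152, 0.2373, 0.1016]
tool_rot: [-2.381, 1.544, 0.229]
contact_force: [0.1, -0.3, -4.3]
opening: 0.0118
```

```bash
python3 look.py l3 wrist; python3 tilt.py l3wrist.npz
```

```text
toolx [ 0.026  0.006 -1.   ] tooly [-0.507 -0.862 -0.018] [ 0.08922473  0.03183535 -0.01780095]
pos [0.6152 0.2373 0.1016] t 8.7 F [ 0.1 -0.3 -4.3] open 0.0118 slide [0. 0. 0.]
37215 34531 normal tool [-9.44744884e-01 -5.58442017e-04  3.27806028e-01] world tilt 20.264011330542683 azim(+180) -27.689273177072558
rect ((-39.70983123779297, 0.243896484375), (200.97755432128906, 140.72793579101562), 89.9241714477539)
x up edge 30.065995528498277 min x -110.06075924955537 y -99.4625314277174 99.60473802369023
cover_grip tool (mm) [-5.3 -0.2 18.8] world [0.599  0.2469 0.1065]
cover x world [ 0.80578967 -0.48068877  0.34589205] yaw -30.81792402675873
```

Emit:
{"method": "send_rows", "body": {
  "motion": [
    {"hand": -1,"slide": [0,0,0],"spin": 0},
    {"hand": -1,"slide": [0,0,0],"spin": 0},
    {"hand": -1,"slide": [0,0,0],"spin": 0}
  ],
  "grip_force": 3.0
}}

```text
time: 9.05
tool_pos: [0.6152, 0.2373, 0.1016]
tool_rot: [-2.381, 1.544, 0.229]
contact_force: [0.2, -0.5, -3.6]
opening: 0.0118
```

```bash
python3 look.py l4 wrist; python3 tilt.py l4wrist.npz
```

```text
toolx [ 0.026  0.006 -1.   ] tooly [-0.507 -0.862 -0.018] [ 0.06853795  0.06301969 -0.0330368 ]
pos [0.6152 0.2373 0.1016] t 9.05 F [ 0.2 -0.5 -3.6] open 0.0118 slide [0. 0. 0.]
38421 35586 normal tool [-9.05448275e-01 -2.21519507e-04  4.24456560e-01] world tilt 26.234876705854717 azim(+180) -28.34433555817768
rect ((-16.364227294921875, -0.22341156005859375), (97.27642822265625, 201.67343139648438), 0.4354112148284912)
x up edge 31.144629449372317 min x -65.76411763652571 y -99.50438268081732 99.54959463477347
cover_grip tool (mm) [-2.1 -0.2 17.8] world [0.5999 0.2465 0.1034]
cover x world [ 0.76940051 -0.46145301  0.44168311] yaw -30.953499616331914
```

Emit:
{"method": "send_rows", "body": {
  "motion": [
    {"hand": -1,"slide": [0,0,0],"spin": 0},
    {"hand": -1,"slide": [0,0,0],"spin": 0},
    {"hand": -1,"slide": [-15,0,0],"spin": 0},
    {"hand": -1,"slide": [-35,0,0],"spin": 0},
    {"hand": -1,"slide": [-40,0,0],"spin": 0},
    {"hand": -1,"slide": [-40,0,0],"spin": 0},
    {"hand": -1,"slide": [-40,0,0],"spin": 0},
    {"hand": -1,"slide": [-40,0,0],"spin": 0}
  ],
  "grip_force": 45
}}

```text
time: 9.9
tool_pos: [0.6067, 0.2352, 0.3097]
tool_rot: [-2.423, 1.563, 0.187]
contact_force: [0.5, 0.6, -3.5]
opening: 0.0116
```

```bash
python3 look.py l5 wrist; python3 tilt.py l5wrist.npz
cat > hatch.py <<'E'
from h import *
n=np.array([-0.4119,-0.0979,0.906]);n=np.array([-np.sin(np.radians(25))*np.cos(np.radians(13.36)),-np.sin(np.radians(25))*np.sin(np.radians(13.36)),np.cos(np.radians(25))])
y=np.array([-np.sin(np.radians(13.36)),np.cos(np.radians(13.36)),0]);u=np.cross(y,n)
M=np.array([.54428,-.26808,.13468])
H=M-.0115*n-.011*u   # land point under hatch
hz=(H[2]-.105)/n[2]
def hw(x,yy,z): return H+u*x+y*yy+n*(z-hz)   # hatch coords (paint z)
def wh(P): d=np.array(P)-H; return np.array([d@u,d@y,d@n+hz])
E
python3 -c "
from hatch import *
print(hz,H,u)
g=hw(.022,0,hz+.043+.035);print('cover_grip target',g)
to(g,np.radians(103.36))"
```

```text
toolx [ 0.008  0.001 -1.   ] tooly [-0.507 -0.862 -0.005] [ 0.14004642 -0.12419828  0.00141586]
pos [0.6067 0.2352 0.3097] t 9.9 F [ 0.5  0.6 -3.5] open 0.0116 slide [0. 0. 0.]
38561 35698 normal tool [-0.90910894 -0.00810942  0.4164795 ] world tilt 25.479407600994815 azim(+180) -29.820605208147843
rect ((-17.392333984375, 0.0756683349609375), (98.2140121459961, 201.2156219482422), 0.112828329205513)
x up edge 31.2319535847504 min x -66.69631977944711 y -99.49362472067494 99.56753060957946
cover_grip tool (mm) [ 6.3  1.2 19.3] world [0.5915 0.2444 0.3118]
cover x world [ 0.77696109 -0.45967325  0.43015342] yaw -30.609819412457536
0.016118872395101774 [ 0.53930899 -0.26926059  0.11960866] [0.88178077 0.20941938 0.42261826]
cover_grip target [ 0.52663604 -0.27227037  0.19959827]
pos [0.6086 0.2356 0.3183] t 9.95 F [-0.3 -1.2  2.5] open 0.0115 slide [ 114.7  481.  -185.1] spin -0.765
```

```bash
python3 -c "
from h import *
to([.55,-.268,.31])"
```

```text
pos [0.6086 0.2356 0.3183] t 9.95 F [-0.3 -1.2  2.5] open 0.0115 slide [   4.8  463.9 -204.7]
```

Emit:
{"method": "send_rows", "body": {
  "motion": [
    {"hand": -1,"slide": [0,25,-11],"spin": 0},
    {"hand": -1,"slide": [0,40,-17.5],"spin": 0},
    {"hand": -1,"slide": [0,40,-17.5],"spin": 0},
    {"hand": -1,"slide": [0,40,-17.5],"spin": 0},
    {"hand": -1,"slide": [0,40,-17.5],"spin": 0},
    {"hand": -1,"slide": [0,40,-17.5],"spin": 0},
    {"hand": -1,"slide": [0,40,-17.5],"spin": 0},
    {"hand": -1,"slide": [0,40,-17.5],"spin": 0}
  ]
}}

```text
time: 10.75
tool_pos: [0.5695, -0.0994, 0.318]
tool_rot: [-2.361, 1.539, 0.26]
contact_force: [1.1, 0.2, -3.8]
opening: 0.0115
```

```bash
python3 -c "
from h import *
to([.55,-.268,.31],np.radians(103.36))"
```

```text
pos [ 0.5695 -0.0994  0.318 ] t 10.75 F [ 1.1  0.2 -3.8] open 0.0115 slide [  6.  156.1 -66.7] spin -0.753
```

Emit:
{"method": "send_rows", "body": {
  "motion": [
    {"hand": -1,"slide": [0,40,-17.5],"spin": -0.1},
    {"hand": -1,"slide": [0,45,-11.5],"spin": -0.1},
    {"hand": -1,"slide": [0,40,-5],"spin": -0.1},
    {"hand": -1,"slide": [0,30,0],"spin": -0.12},
    {"hand": -1,"slide": [0,0,0],"spin": -0.12},
    {"hand": -1,"slide": [0,0,0],"spin": -0.12},
    {"hand": -1,"slide": [0,0,0],"spin": -0.08},
    {"hand": -1,"slide": [0,0,0],"spin": 0}
  ]
}}

```text
time: 11.55
tool_pos: [0.5378, -0.2724, 0.3132]
tool_rot: [3.113, 1.541, 0.21]
contact_force: [0.0, 0.2, -3.9]
opening: 0.0114
```

Emit:
{"method": "send_rows", "body": {
  "motion": [
    {"hand": -1,"slide": [0,0,0],"spin": 0},
    {"hand": -1,"slide": [0,0,0],"spin": 0}
  ]
}}

```text
time: 11.75
tool_pos: [0.5378, -0.2722, 0.313]
tool_rot: [3.122, 1.541, 0.215]
contact_force: [0.3, -0.6, -2.6]
opening: 0.0115
```

```bash
python3 look.py l6 wrist; python3 tilt.py l6wrist.npz
python3 -c "
from h import *
to([.55,-.268,.31],np.radians(103.36))"
```

```text
toolx [ 0.029  0.006 -1.   ] tooly [ 0.233 -0.973  0.001] [ 0.03029402  0.04568302 -0.00087614]
pos [ 0.5378 -0.2722  0.313 ] t 11.75 F [ 0.3 -0.6 -2.6] open 0.0115 slide [0. 0. 0.]
38692 35692 normal tool [-9.05199446e-01  1.25066354e-04  4.24986996e-01] world tilt 26.878226626965233 azim(+180) 13.424528042722947
rect ((-16.967769622802734, -0.0411834716796875), (97.81429290771484, 201.42665100097656), 0.13384699821472168)
x up edge 31.26119734678659 min x -66.10860979776908 y -99.68081945407724 99.37001359973195
cover_grip tool (mm) [-2.1  0.5 18. ] world [ 0.5204 -0.2768  0.3145]
cover x world [0.86737678 0.20800748 0.45209557] yaw 13.485555196189056
pos [ 0.5378 -0.2721  0.313 ] t 11.8 F [ 0.1  1.1 -4. ] open 0.012 slide [  3.4  -1.2 -12.8] spin 0.002
```

View pics/l6wrist.png

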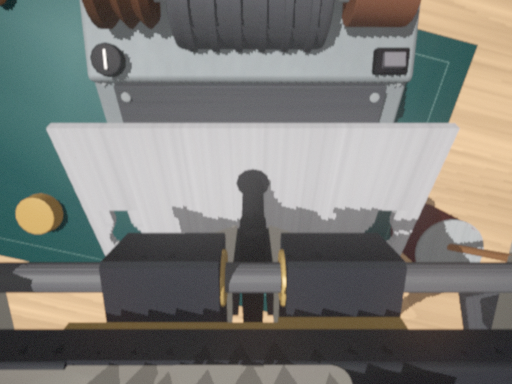

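```bash
cat > go.py <<'E'
from hatch import *
import sys
off=np.array([-2,.3,18])/1e3
s=observe();R=Rt(s);cg=s['tool_pos']+R@off
print('toolx',np.round(R[:,0],3),'yaw err mrad',round((np.arctan2(R[1,1],R[0,1])-np.radians(103.36)+np.pi)*1e3%6283,1))
f=s['contact_force'];f0=np.array([.2,0,-4]);print('cover_grip hatch mm (z rel land-43)',np.round(wh(cg)*1e3-[0,0,hz*1e3+43],1),'Fhatch(x,y,n)',np.round([(f-f0)@u,(f-f0)@y,(f-f0)@n],1))
if len(sys.argv)>3:
    x,yy,z=[float(v)/1e3 for v in sys.argv[1:4]]
    d=hw(x,yy,hz+.043+z)-cg;print('slide',np.round(R.T@d*1e3,1))
E
python3 go.py 22 0 60; python3 go.py 22 0 25; python3 -c "
from hatch import *
R=Rt(observe());print('tool delta per +10 hatch x',R.T@u*10,'per -10 z',-R.T@n*10)"
```

```text
toolx [ 0.029  0.006 -1.   ] yaw err mrad 2.0
cover_grip hatch mm (z rel land-43) [ 64.   -2.8 142.1] Fhatch(x,y,n) [ 0.1  1.1 -0. ]
slide [92.1 -2.8  6.2]
toolx [ 0.029  0.006 -1.   ] yaw err mrad 2.0
cover_grip hatch mm (z rel land-43) [ 64.   -2.8 142.1] Fhatch(x,y,n) [ 0.1  1.1 -0. ]
slide [124.2  -2.8  -7.7]
tool delta per +10 hatch x [-3.95089562  0.02024842 -9.18640375] per -10 z [ 9.18642466e+00  3.17901255e-03 -3.95089760e+00]
```

Emit:
{"method": "send_rows", "body": {
  "motion": [
    {"hand": -1,"slide": [25,-1,2],"spin": 0},
    {"hand": -1,"slide": [25,-1,2],"spin": 0},
    {"hand": -1,"slide": [25,-1,2],"spin": 0},
    {"hand": -1,"slide": [17,0,0],"spin": 0},
    {"hand": -1,"slide": [10,0,-4],"spin": 0},
    {"hand": -1,"slide": [0,0,0],"spin": 0}
  ]
}}

```text
time: 12.4
tool_pos: [0.5397, -0.2683, 0.2093]
tool_rot: [3.027, 1.537, 0.116]
contact_force: [0.6, -0.0, -4.1]
opening: 0.0116
```

```bash
python3 go.py 22 0 22;python3 look.py l7 wrist; python3 tilt.py l7wrist.npz; python3 go.py 22 0 22
```

```text
toolx [ 0.034  0.004 -0.999] yaw err mrad 6280.8
cover_grip hatch mm (z rel land-43) [22.7  0.6 46.9] Fhatch(x,y,n) [ 0.3 -0.1 -0.2]
slide [23.2  0.5 -9.1]
toolx [ 0.034  0.004 -0.999] tooly [ 0.229 -0.973  0.004] [0.01346926 0.0589236  0.01868398]
pos [ 0.5397 -0.2683  0.2093] t 12.4 F [ 0.6 -0.  -4.1] open 0.0116 slide [0. 0. 0.]
78222 35604 normal tool [-0.90559863  0.00129554  0.42413376] world tilt 27.05964153702188 azim(+180) 12.85309603121283
rect ((-17.208511352539062, 0.2408905029296875), (201.44309997558594, 97.99513244628906), 89.81156158447266)
x up edge 31.209069517327737 min x -66.53482473196794 y -99.48718678521983 99.63729733459704
cover_grip tool (mm) [-1.2  0.1 18.1] world [ 0.5223 -0.2728  0.2108]
cover x world [0.86649237 0.2055552  0.45490442] yaw 13.345399402924961
toolx [ 0.034  0.003 -0.999] yaw err mrad 6280.9
cover_grip hatch mm (z rel land-43) [23.1  0.3 47.7] Fhatch(x,y,n) [ 0.3 -1.1  0.6]
slide [24.1  0.2 -9. ]
```

View pics/l7wrist.png

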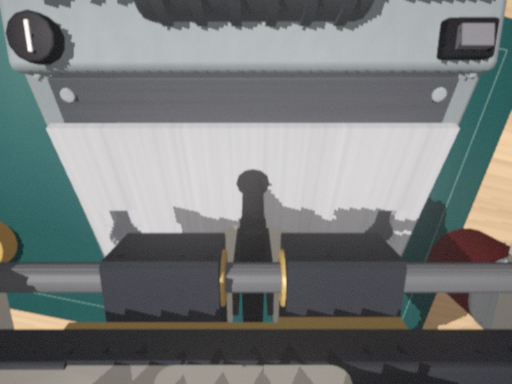

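Emit:
{"method": "send_rows", "body": {
  "motion": [
    {"hand": -1,"slide": [10,0,-3],"spin": 0},
    {"hand": -1,"slide": [10,0,-3],"spin": 0},
    {"hand": -1,"slide": [8,0,-4],"spin": 0}
  ],
  "grip_force": 25
}}

```text
time: 12.75
tool_pos: [0.5529, -0.2673, 0.1845]
tool_rot: [2.884, 1.53, -0.027]
contact_force: [0.4, -0.8, -3.0]
opening: 0.0115
```

```bash
python3 go.py 22 0 14;python3 look.py l8 wrist scene; python3 tilt.py l8wrist.npz|tail -2; python3 go.py 22 0 14; python3 -c "
import cv2
i=cv2.imread('pics/l8scene.png')[60:220,120:300];cv2.imwrite('pics/l8c.png',cv2.resize(i,None,fx=4,fy=3.7,interpolation=2))"
```

```text
toolx [ 0.04  -0.001 -0.999] yaw err mrad 6280.3
cover_grip hatch mm (z rel land-43) [24.  -1.5 18.9] Fhatch(x,y,n) [ 0.4 -0.8  0.9]
slide [ 5.3 -1.5  0. ]
toolx [ 0.04  -0.001 -0.999] tooly [ 0.228 -0.974  0.01 ] [-0.0093575   0.059461    0.01216057]
pos [ 0.5529 -0.2673  0.1845] t 12.75 F [ 0.4 -0.8 -3. ] open 0.0115 slide [0. 0. 0.]
cover_grip tool (mm) [-3.1  1.1 17.7] world [ 0.5355 -0.2718  0.1859]
cover x world [0.86307151 0.20768804 0.46040552] yaw 13.530306722189351
toolx [ 0.038  0.001 -0.999] yaw err mrad 6280.8
cover_grip hatch mm (z rel land-43) [23.3 -0.8 18. ] Fhatch(x,y,n) [ 0.2  0.5 -0.2]
slide [ 4.2 -0.8 -0.3]
```

View pics/l8c.png

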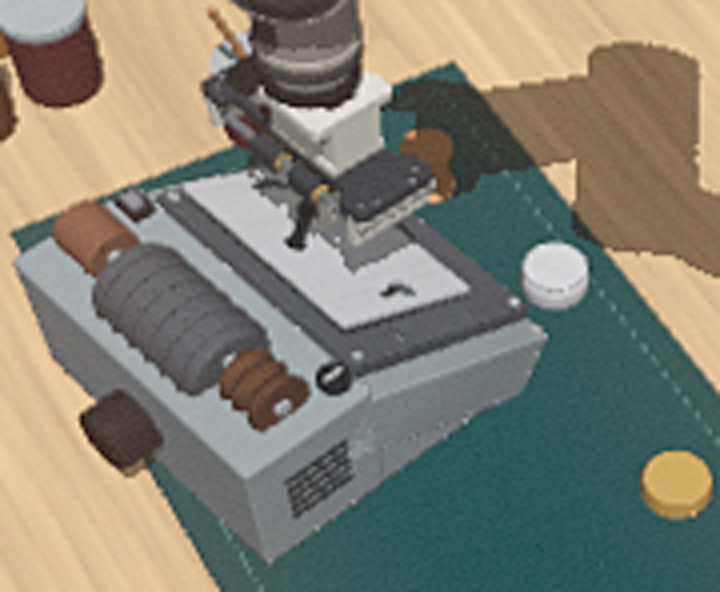

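View pics/l8wrist.png

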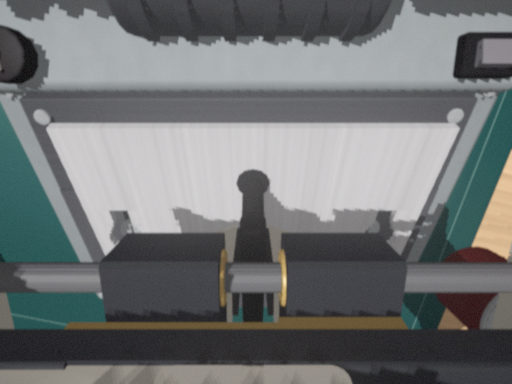

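```bash
cat > rel.py <<'E'
from hatch import *
import sys
def bolts(f,uv,r):
    a=np.load(f);W=a['W'];g=cv2.cvtColor(a['px'],cv2.COLOR_BGR2GRAY);T=a['T'];fx,fy,cx,cy=a['K'];out=[]
    for u0,v0 in uv:
        roi=g[v0-r:v0+r+1,u0-r:u0+r+1];_,b=cv2.threshold(roi,0,255,cv2.THRESH_OTSU)
        nn,l,st,cen=cv2.connectedComponentsWithStats(b);k=l[r,r] or 1+np.argmax(st[1:,4]);
        q=cen[k]+[u0-r,v0-r];d=T[:3,:3]@np.array([(q[0]-cx)/fx,(q[1]-cy)/fy,1]);o=T[:3,3]
        t=((H+.002*n-o)@n)/(d@n);out.append(wh(o+t*d)*1e3);print(st[k],q,np.round(out[-1],1),np.round(wh(W[v0,u0])*1e3,1))
    return np.array(out)
def edge(f,v,ulo,uhi,z):
    pass
if __name__=='__main__':
    b1=bolts('w1.npz',[(160,90),(380,86)],7)
    b2=bolts('l8wrist.npz',[(42,117),(455,117)],9)
    print('shift w1->l8',b2-b1, 'mid',(b2-b1).mean(0))
E
python3 rel.py; sed -i 's/^s=observe();g=/s=observe();s["tool_pos"]=a["P"] if "P" in a else s["tool_pos"];g=/' tilt.py; python3 tilt.py l8wrist.npz
```

```text
[ 2  3  9  9 59] [159.11864407  89.88135593] [ 89.1 114.8  18.1] [ 89.1 113.8  18.4]
[ 3  3  9  8 61] [380.16393443  85.54098361] [  89.1 -115.1   18.1] [  88.9 -114.8   18.9]
[  0   1  19  18 204] [ 41.7745098  117.24019608] [ 89.1 114.1  18.1] [ 89.2 114.   18. ]
[  0   0  18  19 239] [454.10460251 117.20502092] [  88.5 -114.7   18.1] [  88.7 -115.1   18.3]
shift w1->l8 [[ 2.60488291e-02 -6.76380402e-01  2.84217094e-14]
 [-5.51785364e-01  4.38732565e-01 -1.06581410e-14]] mid [-2.62868267e-01 -1.18823919e-01  8.88178420e-15]
79679 35505 normal tool [-0.90424013 -0.00176389  0.42702071] world tilt 27.42041460345223 azim(+180) 12.115911603024704
rect ((-16.885353088378906, -0.09996795654296875), (97.95999145507812, 201.53294372558594), 0.3386966586112976)
x up edge 31.15414914248019 min x -66.45914923623194 y -99.57205201647224 99.51428007857724
cover_grip tool (mm) [-3.1  1.1 17.7] world [ 0.5355 -0.2718  0.1859]
cover x world [0.86307151 0.20768804 0.46040552] yaw 13.530306722189351
```

```bash
python3 -c "
from hatch import *
print(np.round(wh([.5355,-.2718,.1859])*1e3-[0,0,hz*1e3+43],1))"; python3 look.py l9 wrist; python3 tilt.py l9wrist.npz|tail -2;python3 go.py 22 0 14
```

```text
[24.1 -1.6 18.9]
toolx [ 0.038  0.001 -0.999] tooly [ 0.229 -0.973  0.008] [-0.016293    0.04446327 -0.00707283]
pos [ 0.5525 -0.2667  0.1834] t 12.85 F [ 0.3  0.6 -4.1] open 0.0116 slide [0. 0. 0.]
cover_grip tool (mm) [-1.4  0.2 17.9] world [ 0.535  -0.2711  0.1848]
cover x world [0.86416974 0.20690539 0.4586947 ] yaw 13.464675423504715
toolx [ 0.039  0.    -0.999] yaw err mrad 6280.8
cover_grip hatch mm (z rel land-43) [23.5 -1.  18.6] Fhatch(x,y,n) [ 0.3 -0.2  0.3]
slide [ 4.9 -1.  -0.4]
```

Emit:
{"method": "send_rows", "body": {
  "motion": [
    {"hand": -1,"slide": [4,-1,0.5],"spin": 0},
    {"hand": -1,"slide": [2,-0.5,0],"spin": 0}
  ]
}}

```text
time: 13.1
tool_pos: [0.5522, -0.2658, 0.1784]
tool_rot: [2.893, 1.531, -0.018]
contact_force: [0.3, 0.1, -3.2]
opening: 0.0119
```

```bash
python3 go.py 22 0 10
```

```text
toolx [ 0.04  -0.001 -0.999] yaw err mrad 6280.7
cover_grip hatch mm (z rel land-43) [21.1  0.2 13.5] Fhatch(x,y,n) [0.5 0.1 0.7]
slide [ 2.9  0.1 -2.2]
```

Emit:
{"method": "send_rows", "body": {
  "motion": [
    {"hand": -1,"slide": [2.8,0,-2.2],"spin": 0},
    {"hand": -1,"slide": [2.5,0,-1.2],"spin": 0}
  ]
}}

```text
time: 13.3
tool_pos: [0.5558, -0.2652, 0.1736]
tool_rot: [2.873, 1.53, -0.037]
contact_force: [-0.9, -0.4, -0.1]
opening: 0.012
```

```bash
python3 go.py 22 0 5
```

```text
toolx [ 0.04  -0.002 -0.999] yaw err mrad 6280.5
cover_grip hatch mm (z rel land-43) [22.4 -0.1  7.6] Fhatch(x,y,n) [ 0.6 -0.1  4. ]
slide [ 2.5 -0.1 -0.7]
```

Emit:
{"method": "send_rows", "body": {
  "motion": [
    {"hand": -1,"slide": [2,0,-0.7],"spin": 0}
  ]
}}

```text
time: 13.4
tool_pos: [0.5568, -0.2652, 0.172]
tool_rot: [2.861, 1.53, -0.05]
contact_force: [0.1, -0.0, 0.6]
opening: 0.0119
```

```bash
python3 go.py 22 0 3;python3 look.py m1 wrist; python3 tilt.py m1wrist.npz
```

```text
toolx [ 0.041 -0.002 -0.999] yaw err mrad 6280.4
cover_grip hatch mm (z rel land-43) [22.6 -0.3  5.7] Fhatch(x,y,n) [1.8 0.  4.2]
slide [ 2.8 -0.4 -0.5]
toolx [ 0.041 -0.002 -0.999] tooly [ 0.229 -0.973  0.011] [0.1998355  0.31393559 0.02200288]
pos [ 0.5568 -0.2652  0.172 ] t 13.4 F [ 0.1 -0.   0.6] open 0.0119 slide [0. 0. 0.]
81382 35132 normal tool [-0.91462077  0.01041722  0.40417859] world tilt 26.10700304229193 azim(+180) 13.251837267175842
rect ((-39.111961364746094, -1.0891799926757812), (141.33441162109375, 201.10520935058594), 0.16053682565689087)
x up edge 31.055339524182653 min x -109.75030890062146 y -100.52963633439533 98.51445141434753
cover_grip tool (mm) [-2.8  0.2 18.2] world [ 0.5391 -0.2695  0.1739]
cover x world [0.8741132  0.20562844 0.44004892] yaw 13.23770911105664
```

Emit:
{"method": "send_rows", "body": {
  "motion": [
    {"hand": -1,"slide": [2,0,-0.5],"spin": 0}
  ]
}}

```text
time: 13.55
tool_pos: [0.5579, -0.2651, 0.1704]
tool_rot: [2.853, 1.528, -0.057]
contact_force: [-0.2, 1.5, 1.9]
opening: 0.0119
```

```bash
python3 go.py 22 0 2
```

```text
toolx [ 0.042 -0.002 -0.999] yaw err mrad 6280.5
cover_grip hatch mm (z rel land-43) [22.9 -0.5  3.8] Fhatch(x,y,n) [2.4 1.5 5.3]
slide [ 2.  -0.5  0.1]
```

Emit:
{"method": "send_rows", "body": {
  "motion": [
    {"hand": -1,"slide": [1.8,0,-0.6],"spin": 0}
  ]
}}

```text
time: 13.65
tool_pos: [0.5585, -0.265, 0.169]
tool_rot: [2.847, 1.528, -0.063]
contact_force: [-3.6, 1.0, 4.3]
opening: 0.0117
```

```bash
python3 go.py 22 0 2
```

```text
toolx [ 0.042 -0.003 -0.999] yaw err mrad 6280.6
cover_grip hatch mm (z rel land-43) [22.9 -0.5  2.2] Fhatch(x,y,n) [0.4 1.8 9. ]
slide [ 0.6 -0.5  0.7]
```

Emit:
{"method": "send_rows", "body": {
  "motion": [
    {"hand": -1,"slide": [1.5,0,-0.2],"spin": 0}
  ]
}}

```text
time: 13.75
tool_pos: [0.559, -0.2649, 0.1681]
tool_rot: [2.841, 1.528, -0.07]
contact_force: [-1.2, 1.6, 6.4]
opening: 0.0116
```

```bash
python3 go.py 19 0 1;python3 look.py m2 wrist; python3 tilt.py m2wrist.npz; python3 go.py 19 0 1
```

```text
toolx [ 0.043 -0.003 -0.999] yaw err mrad 6280.6
cover_grip hatch mm (z rel land-43) [22.9 -0.6  1.3] Fhatch(x,y,n) [3.4 1.9 9.8]
slide [ 1.7 -0.6  3.5]
toolx [ 0.043 -0.003 -0.999] tooly [ 0.229 -0.973  0.013] [ 0.40762539  0.56573781 -0.00284506]
pos [ 0.559  -0.2649  0.1681] t 13.75 F [-1.2  1.6  6.4] open 0.0116 slide [0. 0. 0.]
81963 35483 normal tool [-0.99890986  0.01177815 -0.04517046] world tilt 0.22614506015235167 azim(+180) -151.21102987945898
rect ((-3.825885772705078, -0.5746307373046875), (77.79366302490234, 220.1575469970703), 0.19243395328521729)
x up edge 34.21811702655721 min x -43.010085095986234 y -109.94402755978126 108.78723679797221
cover_grip tool (mm) [-27.3   0.5 -50.3] world [ 0.6068 -0.2537  0.1975]
cover x world [ 0.9733533   0.22927906 -0.00380279] yaw 13.254728162891139
toolx [ 0.043 -0.003 -0.999] yaw err mrad 6280.7
cover_grip hatch mm (z rel land-43) [22.9 -0.5  1.2] Fhatch(x,y,n) [ 2.   2.1 10.6]
slide [ 1.7 -0.5  3.6]
```

```bash
sed -i 's/(L\[...,2\]>-.13)/(L[...,2]>-.055)/; s/(L\[...,0\]>-.02)/(L[...,0]>.0)/' tilt.py; python3 tilt.py m2wrist.npz
```

```text
33600 30521 normal tool [-0.92263898  0.01271126  0.38545524] world tilt 25.043131004745113 azim(+180) 13.37334318924934
rect ((-38.38677215576172, -0.7657852172851562), (201.17616271972656, 134.58656311035156), 89.96222686767578)
x up edge 28.542319897039544 min x -105.67502625518671 y -100.31553926748992 98.73890957588235
cover_grip tool (mm) [-0.5  0.2 24.4] world [ 0.5353 -0.2707  0.1676]
cover x world [0.88192662 0.20742004 0.42329938] yaw 13.234849865866057
```

Emit:
{"method": "send_rows", "body": {
  "motion": [
    {"hand": -1,"slide": [2,0,3],"spin": 0}
  ]
}}

```text
time: 13.9
tool_pos: [0.5573, -0.2657, 0.1672]
tool_rot: [2.821, 1.524, -0.089]
contact_force: [1.8, 1.3, 7.0]
opening: 0.0115
```

```bash
python3 go.py 16 0 1
```

```text
toolx [ 0.046 -0.004 -0.999] yaw err mrad 6280.8
cover_grip hatch mm (z rel land-43) [20.9 -0.9  1.1] Fhatch(x,y,n) [6.3 0.9 9.2]
slide [ 2.  -0.9  4.5]
```

Emit:
{"method": "send_rows", "body": {
  "motion": [
    {"hand": -1,"slide": [2.3,-0.3,4],"spin": 0}
  ]
}}

```text
time: 14.0
tool_pos: [0.5547, -0.2667, 0.1662]
tool_rot: [2.795, 1.52, -0.115]
contact_force: [0.7, 0.6, 6.5]
opening: 0.0115
```

```bash
python3 go.py 12 0 1
```

```text
toolx [ 0.05  -0.006 -0.999] yaw err mrad 6281.0
cover_grip hatch mm (z rel land-43) [17.9 -1.3  1.3] Fhatch(x,y,n) [5.  0.5 9.3]
slide [ 2.5 -1.3  5.3]
```

Emit:
{"method": "send_rows", "body": {
  "motion": [
    {"hand": -1,"slide": [2.3,-0.4,4.5],"spin": 0}
  ]
}}

```text
time: 14.1
tool_pos: [0.5516, -0.2677, 0.1649]
tool_rot: [2.771, 1.516, -0.138]
contact_force: [4.1, 1.3, 3.9]
opening: 0.0122
```

```bash
python3 go.py 12 0 1
```

```text
toolx [ 0.054 -0.008 -0.999] yaw err mrad 6281.2
cover_grip hatch mm (z rel land-43) [14.4 -1.6  1.5] Fhatch(x,y,n) [7.  0.4 5.4]
slide [ 1.4 -1.6  2. ]
```

Emit:
{"method": "send_rows", "body": {
  "motion": [
    {"hand": -1,"slide": [3,-1.2,4],"spin": 0}
  ]
}}

```text
time: 14.2
tool_pos: [0.5488, -0.2681, 0.1631]
tool_rot: [2.744, 1.512, -0.165]
contact_force: [1.3, -0.9, 6.5]
opening: 0.0121
```

```bash
python3 go.py 8 0 1;python3 look.py m3 wrist scene; python3 tilt.py m3wrist.npz; python3 go.py 8 0 1;python3 -c "
import cv2
i=cv2.imread('pics/m3scene.png')[60:220,120:300];cv2.imwrite('pics/m3c.png',cv2.resize(i,None,fx=4,fy=3.7,interpolation=2))"
```

```text
toolx [ 0.058 -0.01  -0.998] yaw err mrad 6281.2
cover_grip hatch mm (z rel land-43) [11.  -1.3  1. ] Fhatch(x,y,n) [ 5.2 -1.2  9.1]
slide [ 1.1 -1.3  2.8]
toolx [ 0.058 -0.01  -0.998] tooly [ 0.229 -0.973  0.023] [0.13023933 0.08755937 0.08184795]
pos [ 0.5488 -0.2681  0.1631] t 14.2 F [ 1.3 -0.9  6.5] open 0.0121 slide [0. 0. 0.]
33905 29942 normal tool [-0.92687981  0.02018693  0.37481502] world tilt 25.047816757894374 azim(+180) 13.252692621898866
rect ((-38.3651123046875, -1.1325836181640625), (201.6334991455078, 133.667724609375), 89.91754913330078)
x up edge 28.131224540974475 min x -105.18908271336178 y -100.76089017515072 98.31742373837848
cover_grip tool (mm) [-0.8  0.2 24.2] world [ 0.5246 -0.2738  0.1624]
cover x world [0.8815443  0.20888745 0.42337416] yaw 13.330724589197935
toolx [ 0.057 -0.01  -0.998] yaw err mrad 6281.1
cover_grip hatch mm (z rel land-43) [10.4 -1.2  1.1] Fhatch(x,y,n) [ 3.5 -1.1  9.6]
slide [ 1.  -1.2  2.2]
```

View pics/m3c.png

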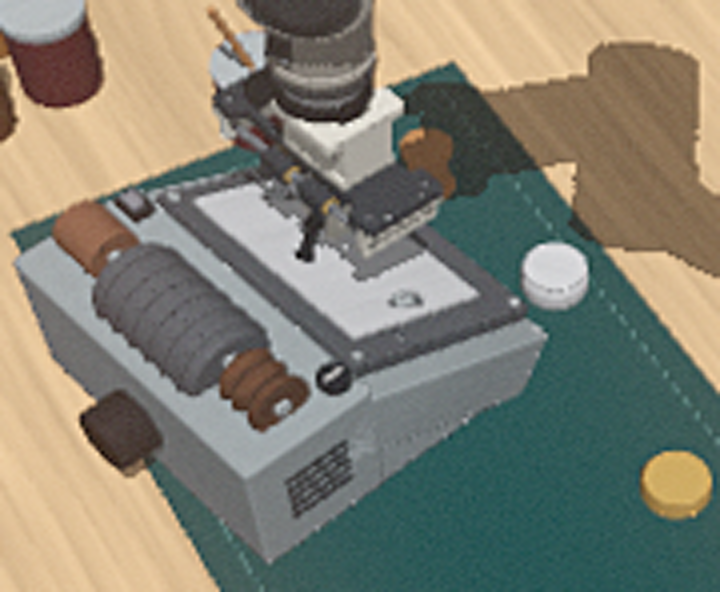

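View pics/m3wrist.png

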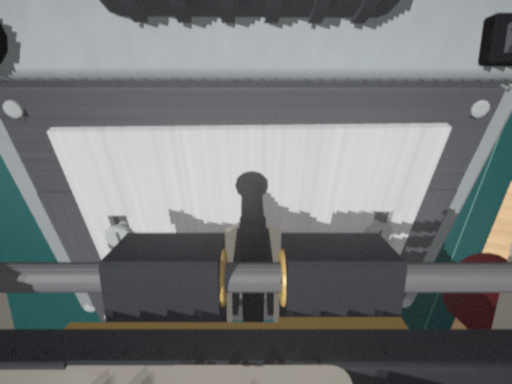

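Emit:
{"method": "send_rows", "body": {
  "motion": [
    {"hand": -1,"slide": [2.3,-0.6,4],"spin": 0}
  ]
}}

```text
time: 14.4
tool_pos: [0.5455, -0.269, 0.1618]
tool_rot: [2.722, 1.51, -0.187]
contact_force: [0.3, 0.7, 5.9]
opening: 0.0118
```

```bash
python3 go.py 4 0 1
```

```text
toolx [ 0.06  -0.011 -0.998] yaw err mrad 6281.3
cover_grip hatch mm (z rel land-43) [ 7.3 -1.4  1.2] Fhatch(x,y,n) [4.4 0.7 8.8]
slide [ 1.4 -1.4  3. ]
```

Emit:
{"method": "send_rows", "body": {
  "motion": [
    {"hand": -1,"slide": [2.4,-0.6,4],"spin": 0}
  ]
}}

```text
time: 14.5
tool_pos: [0.5426, -0.2698, 0.1604]
tool_rot: [2.705, 1.506, -0.205]
contact_force: [1.7, 0.5, 5.6]
opening: 0.0117
```

```bash
python3 go.py 1 0 1
```

```text
toolx [ 0.064 -0.013 -0.998] yaw err mrad 6281.3
cover_grip hatch mm (z rel land-43) [ 4.1 -1.5  1.2] Fhatch(x,y,n) [5.5 0.1 8.1]
slide [ 1.2 -1.6  2.8]
```

Emit:
{"method": "send_rows", "body": {
  "motion": [
    {"hand": -1,"slide": [2,-0.6,3.5],"spin": 0}
  ]
}}

```text
time: 14.6
tool_pos: [0.5404, -0.2705, 0.1594]
tool_rot: [2.693, 1.502, -0.216]
contact_force: [2.8, 2.0, 4.5]
opening: 0.0116
```

```bash
python3 go.py 0 0 1
```

```text
toolx [ 0.067 -0.015 -0.998] yaw err mrad 6281.4
cover_grip hatch mm (z rel land-43) [ 1.5 -1.7  1.1] Fhatch(x,y,n) [6.3 1.3 6.4]
slide [ 0.6 -1.7  1.3]
```

Emit:
{"method": "send_rows", "body": {
  "motion": [
    {"hand": -1,"slide": [1.5,-0.4,2.5],"spin": 0}
  ]
}}

```text
time: 14.7
tool_pos: [0.5393, -0.2709, 0.1588]
tool_rot: [2.686, 1.498, -0.223]
contact_force: [5.2, 2.1, 5.1]
opening: 0.0116
```

```bash
python3 go.py 0 0 1; python3 look.py m4 wrist;python3 tilt.py m4wrist.npz
```

```text
toolx [ 0.071 -0.016 -0.997] yaw err mrad 6281.3
cover_grip hatch mm (z rel land-43) [ 0.2 -1.9  1.1] Fhatch(x,y,n) [8.7 0.9 6. ]
slide [ 0.1 -1.9  0.1]
toolx [ 0.071 -0.016 -0.997] tooly [ 0.229 -0.973  0.032] [ 0.55192465 -0.56051218  0.11604288]
pos [ 0.5393 -0.2709  0.1588] t 14.7 F [5.2 2.1 5.1] open 0.0116 slide [0. 0. 0.]
34583 30155 normal tool [-0.93009639  0.03000378  0.36608808] world tilt 25.270517164805625 azim(+180) 13.363750527660022
rect ((-39.35838317871094, -1.7259902954101562), (135.72705078125, 201.6858367919922), 0.023851122707128525)
x up edge 28.0875541618325 min x -107.22522072378695 y -101.21821644485762 97.98547641541944
cover_grip tool (mm) [-1.2 -0.  24.1] world [ 0.5158 -0.2764  0.1584]
cover x world [0.87975087 0.20928722 0.42689257] yaw 13.38157151534405
```

```bash
cat > edge.py <<'E'
from hatch import *
import sys
def run(f):
    a=np.load(f);W=a['W'];px=a['px'];g=px.min(-1)
    d=(W-H);X=d@u*1e3;Y=d@y*1e3;Z=d@n*1e3
    m=(g>90)&(X>20)&(X<100)&(Z>0)&(Z<16)&(abs(Y)<115)
    m&=~((abs(abs(Y)-115)<8)&(X>80))
    print(f,'plate Z med(mm rel land; top=5+under)',np.round(np.median(Z[m]),2))
    r=[]
    for yy in range(-90,91,10):
        k=m&(abs(Y-yy)<5)&(abs(Z-np.median(Z[m]))<3)
        if k.sum()>30: r.append(np.percentile(X[k],99.5))
    print('upper edge X',np.round(r,1),'mean',np.mean(r).round(2))
    k=m&(X>45)&(X<65);print('side Y',np.percentile(Y[k],[.3,99.7]).round(1))
for f in sys.argv[1:]: run(f)
E
python3 edge.py m3wrist.npz m4wrist.npz
```

```text
m3wrist.npz plate Z med(mm rel land; top=5+under) 7.09
upper edge X [82.  81.8 81.8 81.6 81.5 81.5 81.3 81.2 81.1 81.1 80.9 80.9 80.7 80.6
 80.5 80.3 80.3 80.2 80.2] mean 81.04
side Y [-113.7  113.6]
m4wrist.npz plate Z med(mm rel land; top=5+under) 7.25
upper edge X [71.6 71.4 71.4 71.1 71.1 71.  70.7 70.6 70.5 70.4 70.1 70.  69.9 69.8
 69.5 69.3 69.3 69.2 69. ] mean 70.32
side Y [-113.8  114.1]
```

Emit:
{"method": "send_rows", "body": {
  "motion": [
    {"hand": -1,"slide": [1.5,0,3],"spin": 0}
  ]
}}

```text
time: 14.85
tool_pos: [0.5386, -0.2713, 0.1585]
tool_rot: [2.697, 1.492, -0.213]
contact_force: [7.5, 5.2, 5.8]
opening: 0.0118
```

```bash
python3 go.py 0 0 1
```

```text
toolx [ 0.077 -0.017 -0.997] yaw err mrad 6280.9
cover_grip hatch mm (z rel land-43) [-0.7 -2.1  1.1] Fhatch(x,y,n) [11.7  3.3  5.4]
slide [-0.3 -2.1 -0.7]
```

Emit:
{"method": "send_rows", "body": {
  "motion": [
    {"hand": -1,"slide": [1.5,0,4],"spin": 0}
  ]
}}

```text
time: 14.95
tool_pos: [0.538, -0.2715, 0.1583]
tool_rot: [2.716, 1.484, -0.193]
contact_force: [13.1, 7.5, 5.3]
opening: 0.0117
```

```bash
python3 go.py 0 0 1; python3 look.py m5 wrist;python3 edge.py m5wrist.npz
```

```text
toolx [ 0.085 -0.017 -0.996] yaw err mrad 6280.3
cover_grip hatch mm (z rel land-43) [-1.4 -2.1  1. ] Fhatch(x,y,n) [16.9  4.3  2.4]
slide [-0.6 -2.1 -1.3]
toolx [ 0.085 -0.017 -0.996] tooly [ 0.228 -0.973  0.036] [ 1.58118271 -1.97264766  0.08386573]
pos [ 0.538  -0.2715  0.1583] t 14.95 F [13.1  7.5  5.3] open 0.0117 slide [0. 0. 0.]
m5wrist.npz plate Z med(mm rel land; top=5+under) 7.85
upper edge X [70.4 70.3 70.4 70.1 70.  70.1 69.9 69.9 69.7 69.7 69.6 69.5 69.5 69.3
 69.1 69.1 69.1 68.9 69. ] mean 69.67
side Y [-113.7  113.8]
```

View pics/m5wrist.png

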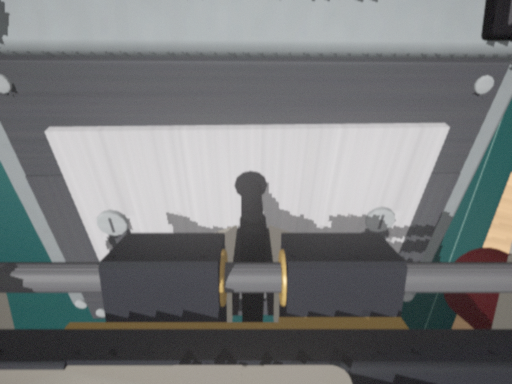

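Emit:
{"method": "send_rows", "body": {
  "motion": [
    {"hand": -1,"slide": [-0.5,0,-1],"spin": 0},
    {"hand": -1,"slide": [0,0,0],"spin": 0}
  ],
  "grip_force": 10
}}

```text
time: 15.2
tool_pos: [0.5388, -0.2712, 0.1586]
tool_rot: [2.711, 1.484, -0.198]
contact_force: [-1.0, -0.2, 2.4]
opening: 0.0119
```

```bash
python3 go.py 0 0 1; sed -i 's/(Z>0)/(Z>4.5)/' edge.py; python3 look.py m6 wrist;python3 edge.py m5wrist.npz m6wrist.npz
```

```text
toolx [ 0.085 -0.017 -0.996] yaw err mrad 6280.7
cover_grip hatch mm (z rel land-43) [-0.6 -2.   0.9] Fhatch(x,y,n) [1.6 0.1 6.3]
slide [-0.4 -2.  -0.5]
toolx [ 0.085 -0.017 -0.996] tooly [ 0.229 -0.973  0.036] [ 0.14394755  0.2194154  -0.04536236]
pos [ 0.5388 -0.2712  0.1586] t 15.2 F [-1.  -0.2  2.4] open 0.0119 slide [0. 0. 0.]
m5wrist.npz plate Z med(mm rel land; top=5+under) 8.44
upper edge X [70.4 70.3 70.4 70.1 70.  70.1 69.9 69.9 69.7 69.7 69.6 69.5 69.5 69.3
 69.1 69.1 69.1 68.9 68.9] mean 69.66
side Y [-100.9   97.9]
m6wrist.npz plate Z med(mm rel land; top=5+under) 7.59
upper edge X [70.4 70.3 70.2 70.2 70.1 70.1 69.9 69.9 69.8 69.7 69.6 69.6 69.6 69.4
 69.3 69.3 69.2 69.1 69.1] mean 69.72
side Y [-100.8   98. ]
```

Emit:
{"method": "send_rows", "body": {
  "motion": [
    {"hand": -0.6,"slide": [0,0,0],"spin": 0},
    {"hand": -0.3,"slide": [0,0,0],"spin": 0},
    {"hand": 0,"slide": [0,0,0],"spin": 0},
    {"hand": 0,"slide": [0,0,0],"spin": 0},
    {"hand": 0,"slide": [-10,0,0],"spin": 0},
    {"hand": 0,"slide": [-25,0,0],"spin": 0},
    {"hand": 0,"slide": [-40,0,0],"spin": 0},
    {"hand": 0,"slide": [-40,0,0],"spin": 0}
  ]
}}

```text
time: 16.05
tool_pos: [0.5261, -0.268, 0.2709]
tool_rot: [2.788, 1.497, -0.122]
contact_force: [0.9, -0.8, -0.3]
opening: 0.0458
```

Emit:
{"method": "send_rows", "body": {
  "motion": [
    {"hand": 0,"slide": [-20,0,25],"spin": 0},
    {"hand": 0,"slide": [0,0,0],"spin": 0},
    {"hand": 0,"slide": [0,0,0],"spin": 0}
  ]
}}

```text
time: 16.35
tool_pos: [0.5016, -0.2749, 0.2986]
tool_rot: [2.706, 1.484, -0.204]
contact_force: [0.4, 1.0, 0.1]
opening: 0.0457
```

```bash
python3 look.py m7 wrist;python3 edge.py m7wrist.npz
```

```text
toolx [ 0.085 -0.018 -0.996] tooly [ 0.228 -0.973  0.037] [0.04026746 0.07103313 0.01220811]
pos [ 0.5016 -0.2749  0.2986] t 16.35 F [0.4 1.  0.1] open 0.0457 slide [0. 0. 0.]
m7wrist.npz plate Z med(mm rel land; top=5+under) 7.54
upper edge X [70.4 70.3 70.3 70.1 70.  70.  69.9 69.7 69.8 69.6 69.6 69.6 69.4 69.4
 69.2 69.2 69.  69.1 69. ] mean 69.66
side Y [-100.9   97.8]
```

View pics/m7wrist.png

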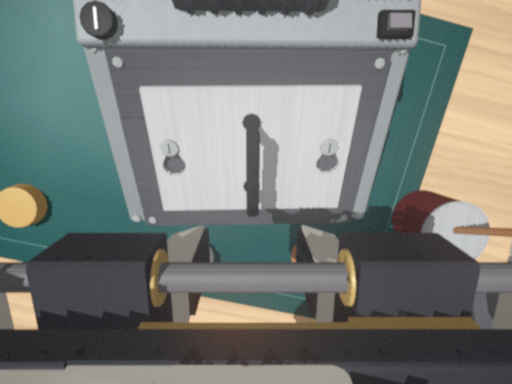

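```bash
python3 -c "
from h import *
p,s,T=shot('scene');save(p,'end.png')
W=cloud(p,T)
for t in ['wax','wax_tin','spool','glue_tin','tape','awl','mallet']:
    r=vision.cut_out(p,t);print(t,[(round(d['conf'],2),np.round(np.nanmedian(W[d['mask']],0),3)) for d in r[:1]])
print(job.hand_in())"
```

```text
wax [(0.58, array([0.391, 0.021, 0.021]))]
wax_tin [(0.47, array([ 0.367, -0.219,  0.029]))]
spool [(0.79, array([ 0.405, -0.383,  0.047]))]
glue_tin [(0.69, array([ 0.502, -0.523,  0.08 ]))]
tape [(0.94, array([0.507, 0.359, 0.023]))]
awl [(0.81, array([0.684, 0.129, 0.023]))]
mallet [(0.87, array([0.497, 0.535, 0.048]))]
the job is handed in; nothing more can be done
None
```

The cover is back on the machine, locked behind both stud heads and released, and I handed the job in at about 17 s of the 72 s allowed.

**How it went:** The tool can't be tilted, so I gripped the handle bar about 20 mm towards the cover's upper edge. I then eased the grip to 3 N until the cover hung at the 25° slope, and tightened it again. The stud heads came through the entry holes, I pressed with about 10 N, and slid the cover down to the stops. My highest push reading was about 17 N, against the stops.

**Last checks (my wrist-camera picture, after letting go):**

| Check | Measured | Needed |
|---|---|---|
| x (distance from home) | about -0.3 mm | ±3 mm |
| y | about -1.5 mm | ±4 mm |
| Plate top above the land | 7.5 mm, level with the undersides of the stud heads | – |
| z of the handle bar | about 61.6 mm | 54 to 65 mm |
| Turn in the plane of the slope | about 0.01 rad | square within 0.05 rad |

The plate's slope, last measured just before the final push home, was within 0.3° of the hatch. The z value rests on the camera's land height of about 16 mm, good to about 2 mm.

**Bystanders:** All seven sit within about 3 mm of where they started. The gripper is clear of everything.

**What disagreed:** The tool drifted up to about 5° out of vertical during the slide, so my position estimate from the tool was 1 to 2 mm off. I used the camera measurement of the plate edges for the final position instead. Nothing else disagreed.

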